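Shut the pill lid and draw the long comb out of the vanity organiser

ROBOT

A 6-joint arm with a two-finger parallel gripper is mounted at the origin on the work surface. World frame = base frame: x ahead of the robot, y to its left, z up, the work surface at z = 0. Lengths are in mm, angles in degrees, forces in N, time in s.
With the tool pointing down it reaches from about 325 to 850 mm from the base axis. Payload 15.5 kg.
Tool frame: the origin (TCP) lies midway between the tips of the shut fingers; the grasp point (between the pads) lies hold_point_z behind it (hold_point_z is the distance from the TCP to the grasp point, in mm); z points along the fingers, y is the line along which they close (so a half turn about z gives the same grasp; the last joint's range is limited). The gripper opens to 91 mm and grips with 3 to 60 N. Pads are 32 mm wide; open, the fingers measure 118 mm over their backs; the gripper's body (76 mm by 178 mm) begins 60 mm behind the grasp point.
Start: joints at [71.878, 28.281, 77.091, -0, 74.628, -5.472], TCP at [136.876, 609.829, 213.915] pointing down, gripper open.
Joint ranges: [-166.48, 166.48], [-47.26, 123.95], [12.59, 153.08], [-70.14, 250.14], [6.76, 159.57], [-176.63, 176.63]. Speed limits (degrees/s): [108.29, 108.29, 147.25, 172.46, 172.46, 172.46].

INTERFACE

Orientations are given as a 3x3 rotation matrix whose columns are the frame's x, y, z axes.
In Python, from cell import * gives the robot as it stands. The module is installed in compiled form; this text tells all that it offers.
- The arm moves only by the tool servo_tool, never from a script. Its argument "series" is a list of rows, each an object of numbers: "tx", "ty", "tz": the shift along the tool's x, y, z each as a share of 10 cm, from -1 to 1; "wx", "wy", "wz": the turn, a rotation vector about the tool's x, y, z each as a share of pi/2 rad, from -1 to 1. A call has exactly 10 rows; each row is the pose to reach, as a shift and turn from the pose commanded when the call began, along the tool's axes at that moment; what a row does not reach only later rows make up. A row lasts 1/12 s, in which the tool goes at most 41.7 mm and 7.16 degrees, less where a joint would pass 70% of its speed; a pose out of reach is approached as far as the arm can. A call with a number of a shift or a turn outside -1 to 1 is refused whole. A call with a gripper value outside its range is refused whole. "grip" is the closure, from -1 (fully open) to 1 (shut), set as the call begins (left out, the last holds). The fingers move at their own pace and stop on an object; "grip_force" is the grip in N (left out, the last holds). Time passes only in rows, so rows that repeat a pose let the fingers close, or fill a call up. It gives the time, the measured TCP pose, the force, the opening and the grip force at its end, in the units of the state.
- get_obs(): the state, without advancing time (a new reading comes with each control period).
- read_camera(name): name is "scene" or "side" or "wrist"; returns (picture, depth): 384x512x3 uint8, red, green, blue; 384x512 float32, mm along the optical axis (not along the pixel's ray), 0 where there is no reading.
- calibration(name): a dict with "fov_y" (degrees; the focal length in pixels is half the picture's height over the tangent of half this angle, whatever the lens; pixels are square), "cx", "cy" (the principal point, pixels), "xyz" and "rotation" of the camera in the world; the wrist camera has in their place "mount" (4x4, takes a point from camera to tool coordinates, whose origin is the TCP and whose axes are the flange's). Camera axes: x right, y down, z forward; pixel columns grow to the right and rows downward; lengths in mm; the calibration is good to about 2 mm. A picture is of the moment at which its call begins: read the wrist's pose just before it. calibration takes no time and is no camera call.
- job_done(): hands the job in; it is judged then, once.
The state is a dict: "t": time; "qpos": joint angles; "qvel": joint speeds; "effort": joint torques, N m; "tool_pos": TCP position; "eef_rot": TCP orientation; "force": force on the tool from outside, world axes, zero at the start; "wrist_torque": the same for the moment, N m; "finger_gap": finger opening in mm; "grip_force": force on a finger pad.
Only numpy, scipy, OpenCV 4.12 (cv2) and the standard library are available. Lean on these libraries where they do the work, as an engineer would, in place of code of your own. Each camera call takes 0.05 s, during which the arm holds its last target. There are 200 camera calls.

TASK

On the white plastic organiser, the open lid of the pill compartment leans by the mouth of the comb's well: swing it over and press it down until its catch snaps and holds it shut. Then take the wooden comb out of the roofed well - it is longer than the opening, so lift its handle end first, slant the comb and draw it out diagonally - and finish holding it still in the gripper, all of it in free air with at least 5 cm between its lowest end and the organiser's top. Leave the lid shut and the other things on the counter undisturbed; do not put the comb down or let go.

Things in the scene. Friction and masses are not known exactly. Their poses are not given: they have to be found in the camera images.
- organiser: Fixed white plastic box, 60 mm high. Origin: on the counter under the centre of the comb's well; x across, away from the robot, y along the well (left at yaw 0), z up. Outside x -59..115, y -129..129 mm; floor 5, walls 4 mm thick. Well inside x -55..55, y -125..125, roofed (frosted, z 56..60) from y -5 to 125, open from y -125 to -5. Pill compartments at x 59..111, the one at y < -5 with the lid.
- opening (a point): Centre of the well's opening, 110 mm across (x) and 120 mm along the well (y), level with the organiser's top, 60 mm above the counter. The well's end wall at its -y side also reaches that height.
- lid (a joint): Angle of the pill lid, a white plate 4 mm thick, 58 mm from hinge to free edge, 112 mm long. 0 = shut, level; starts at 1.3 to 1.9 rad (1.57 upright, more leans over the well). Shuts by swinging away from the well (organiser +x) and down. Stays where left (friction 0.02 N m). At 0.17 rad a nib on its free edge meets a sprung catch; a press of 3 to 6 N near that edge carries it past.
- lid_hinge (a point): Mid-length of the lid's hinge axis (fixed on the organiser, 60 mm above the counter); the axis runs along the organiser's y.
- lid_press (a point): Point on the outer face of the lid, mid-length, 40 mm from the hinge, a good place to press; moves with the lid, at height 64 mm when shut.
- comb_center (a point): Centre of the wooden comb, 8 mm above its underside. It lies flat in the well, y along it, z up. 190 mm long: toothed head y 20..95 mm, 40 wide, 12 thick, under the roof; straight handle y -95..20, 20 wide, 16 thick, its end in the opening; undersides flush. 35 to 70 g. Grip the handle across its width, about 45 mm from the centre towards -y.
- comb_head (a point): Middle of the comb's head end, 95 mm from its centre (+y), 6 mm above the underside.
- comb_butt (a point): Middle of the comb's handle end, 95 mm from its centre (-y), 8 mm above the underside.
- dish: White ceramic dish, 110 mm across, 28 mm high, on the mat. Bystander. Origin: centre of its underside.
- clipper: Steel nail clipper, 58 mm long, on the mat. Bystander. Origin: centre of its underside.
- cream_jar: Small lidded white jar, 56 mm across, 45 mm high. Bystander. Origin: centre of its underside.
- tumbler: White ceramic tumbler, 72 mm across, 95 mm high. Bystander. Origin: centre of its underside.
- lotion: Amber bottle, 56 mm across, 110 mm high, beyond the organiser. Bystander. Origin: centre of its underside.
- scent: Small green glass bottle, 44 mm across, 85 mm high, beyond the organiser. Bystander. Origin: centre of its underside.
There are look-alikes about, which are no part of the job. What is meant by the part that bears comb_center is not green, and is the smaller of those in its own colour.

How it is judged (in metres and radians):
On the way, in this order (a step that is already met when the one before it is completed fails the run):
1. the pill lid is shut behind its catch (within 0.08 rad) with the comb still in the well (value of joint lid below 0.08 rad and height (world z) of each of comb_head, comb_butt below 0.05 m), for 0.2 s.
2. the comb slants through the opening: handle end above the organiser's top, head end still below it in the well (value of joint lid below 0.08 rad and z of comb_butt in the frame of organiser above 0.065 m and z of comb_head in the frame of organiser below 0.056 m and y of comb_head in the frame of organiser above -0.125 m), for 0.1 s.
At the end, for the whole second after the job is handed in: The lid is shut (within 0.08 rad), and the gripper's fingers hold the comb still (below 30 mm/s), both its ends at least 105 mm above the counter (45 mm above the organiser's top), touching nothing of the organiser (value of joint lid below 0.08 rad and height (world z) of each of comb_head, comb_butt above 0.105 m and contact force between the fingers and comb above 0.5 N and contact force between comb and organiser below 0.05 N and linear speed of comb below 0.03 m/s); the arm keeps its last pose, push and grip.
It fails at once if one of the other things on the counter is moved by more than 30 mm (distance of any of dish, clipper, cream_jar, tumbler, lotion, scent from where it was at the start of the episode above 0.03 m).
It also fails if it takes over 54 s, if anything falls off the work surface, if the arm or the gripper's body presses on something with over 40 N, if the wrist force passes 120 N, or if a joint passes its speed limit or range.

## Working session

There is one attempt and no reset: what is moved stays moved. The work goes in short steps, Python scripts to look and compute and a tool call to move; the robot and the scene stay as the last step left them, time stands still between calls to the robot, and variables do not carry over. Pictures are saved under pics/ and viewed, at most 10 in all, crops included, and the job is handed in when it is done.

Besides the shell and the picture viewer there is one more tool, called as a command line: name --argument value ..., lists and objects as JSON in quotes. servo_tool: Moves the arm, as the interface text tells. Shift numbers are shares of 10 cm and turn numbers shares of pi/2 rad, none past 1 either way. Its arguments: {"type":"object","properties":{"series":{"type":"array"},"grip":{"type":"number"},"grip_force":{"type":"number"}},"required":["series"]}

```bash
mkdir -p pics; cat > h.py <<'E'
from cell import *
import numpy as np, cv2
def K(n):
    c=calibration(n); return c, 192/np.tan(np.radians(c['fov_y'])/2)
def pose(n,o=None):
    c,f=K(n)
    if 'xyz' in c: return np.array(c['rotation']),np.array(c['xyz'])
    M=np.array(c['mount']); R=np.array(o['eef_rot']); return R@M[:3,:3], R@M[:3,3]+np.array(o['tool_pos'])
def world(n,D,o=None):
    c,f=K(n); R,t=pose(n,o); v,u=np.mgrid[:384,:512]
    P=np.stack([(u-c['cx'])/f*D,(v-c['cy'])/f*D,D],-1); return P@R.T+t
def proj(n,p,o=None):
    c,f=K(n); R,t=pose(n,o); q=R.T@(np.array(p)-t); return c['cx']+f*q[0]/q[2], c['cy']+f*q[1]/q[2]
E
python3 - <<'E'
from h import *
for n in ['scene','side']:
    print(n,{k:np.round(v,2).tolist() for k,v in calibration(n).items() if k!='name' and not isinstance(v,str)})
    I,D=read_camera(n); np.savez(f'{n}0.npz',I=I,D=D)
    cv2.imwrite(f'pics/{n}0.png',cv2.resize(I[...,::-1],(768,576),interpolation=cv2.INTER_CUBIC))
print(get_obs())
E
```

```text
scene {'fov_y': 55.3, 'cx': 255.23, 'cy': 193.38, 'xyz': [886.59, 610.24, 919.09], 'rotation': [[-0.87, 0.38, -0.32], [0.49, 0.67, -0.55], [0.01, -0.64, -0.77]]}
side {'fov_y': 57.65, 'cx': 252.51, 'cy': 187.03, 'xyz': [344.92, -751.87, 723.24], 'rotation': [[0.98, -0.12, 0.17], [-0.21, -0.65, 0.73], [0.02, -0.75, -0.66]]}
{'t': 0.1, 'qpos': array([ 7.18780246e+01,  2.83102005e+01,  7.71230420e+01,  9.49038119e-04,
        7.46276805e+01, -5.47293344e+00]), 'qvel': array([ 0.09512917, -0.10886649, -0.08568428,  0.04312168, -0.03526049,
        0.01491105]), 'effort': array([ 1.64692305e-03, -8.80245137e+01, -3.82546377e+01,  7.11174589e-02,
        4.84304479e-02, -3.55790780e-05]), 'tool_pos': array([136.76200725, 609.51380526, 213.41326758]), 'eef_rot': array([[-9.75728702e-01,  2.18982602e-01, -3.45911254e-04],
       [ 2.18982844e-01,  9.75728191e-01, -1.00559614e-03],
       [ 1.17307302e-04, -1.05693765e-03, -9.99999435e-01]]), 'force': array([-0.37123151,  0.42729285,  0.50613995]), 'wrist_torque': array([-0.01461462, -0.06713641,  0.05516082]), 'grip_force': 0.0, 'finger_gap': 91.00723549804273}
```

View pics/scene0.png

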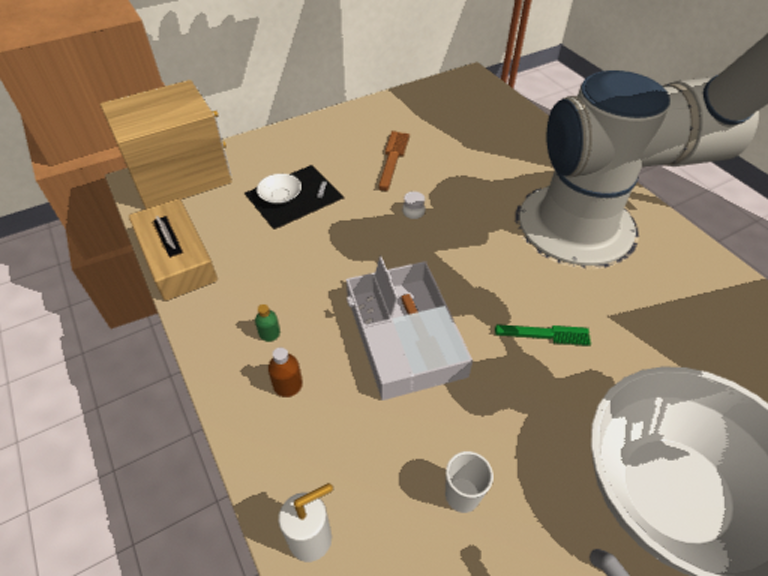

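View pics/side0.png

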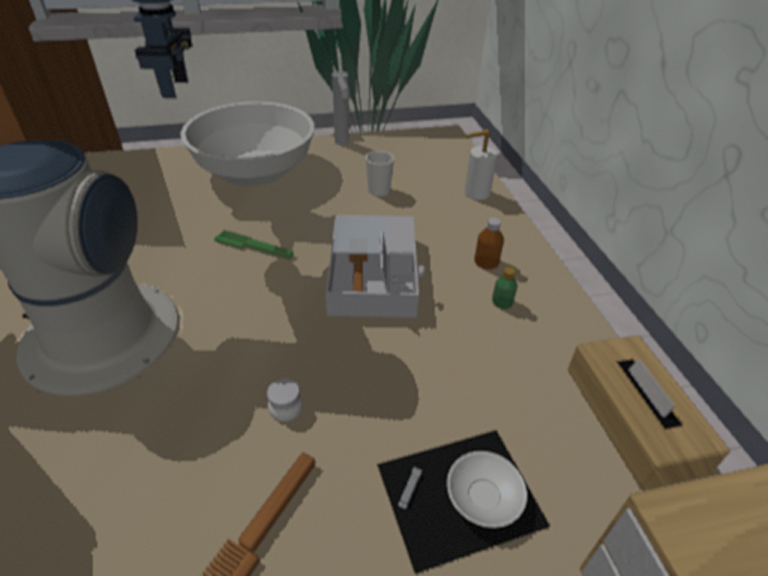

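The organiser is at scene (410,330). There are three comb candidates: the brown one in the well at scene (410,305) / side (358,270), a larger brown one on the counter at scene (395,160), and a green one at scene (545,333). The one in the well fits, since it isn't green and is the smaller brown one. I'll confirm it in a crop and fit the organiser from depth.

```bash
python3 - <<'E'
from h import *
for n,(a,b,c,d) in dict(scene=(215,165,325,275),side=(205,130,300,225)).items():
    z=np.load(n+'0.npz'); I,D=z['I'],z['D']; W=world(n,D)
    cv2.imwrite(f'pics/{n}1.png',cv2.resize(I[b:d,a:c,::-1],(580,580),interpolation=cv2.INTER_CUBIC))
    S=W[b:d,a:c].reshape(-1,3)
    T=S[(abs(S[:,2]-60)<3)]
    r=cv2.minAreaRect(T[:,:2].astype(np.float32)); print(n,len(T),r, np.percentile(T,[1,50,99],0).round())
    H=S[S[:,2]>72]; print('lid',len(H),np.percentile(H,[2,50,98],0).round(1) if len(H) else '')
    hsv=cv2.cvtColor(I,cv2.COLOR_RGB2HSV)[b:d,a:c].reshape(-1,3)
    m=(hsv[:,1]>140)&(hsv[:,0]<15)&(S[:,2]<45)&(S[:,2]>8); print('comb',m.sum(),np.percentile(S[m],[5,50,95],0).round(1)); 
    print(np.c_[S[m]][::max(1,m.sum()//12)].round())
    np.save(n+'T.npy',T)
E
python3 -c "
import cv2,numpy as np
a=cv2.imread('pics/scene1.png');b=cv2.imread('pics/side1.png')
cv2.imwrite('pics/both1.png',cv2.resize(np.hstack([a,b]),(800,400)))"
```

```text
scene 2522 ((532.10888671875, 75.57530212402344), (261.8937072753906, 186.23753356933594), 77.27417755126953) [[427. -54.  57.]
 [543. 136.  60.]
 [631. 213.  63.]]
lid 291 [[518.6 -41.2  73. ]
 [536.2  21.7 103.8]
 [886.6 610.2 919.1]]
comb 77 [[477.    4.2  16.2]
 [487.1  25.1  21.2]
 [495.9  45.5  24. ]]
[[478.   3.  23.]
 [475.   6.  19.]
 [476.  12.  21.]
 [477.  15.  20.]
 [481.  20.  23.]
 [482.  23.  22.]
 [487.  25.  22.]
 [490.  29.  23.]
 [492.  32.  23.]
 [495.  32.  20.]
 [497.  35.  19.]
 [482.  45.  21.]
 [487.  48.  23.]]
side 1163 ((527.6577758789062, 73.54893493652344), (260.6241455078125, 183.09271240234375), 77.24712371826172) [[418. -62.  57.]
 [529. 120.  58.]
 [625. 207.  62.]]
lid 171 [[ 344.9 -751.9   73.5]
 [ 520.7  -25.6  109.7]
 [ 542.8   57.5  723.2]]
comb 109 [[476.9  16.4  11.6]
 [488.5  64.2  18.8]
 [506.4 119.1  21.4]]
[[485. 121.  14.]
 [515. 119.  11.]
 [511. 115.  11.]
 [488.  98.  19.]
 [492.  86.  21.]
 [487.  74.  19.]
 [488.  64.  19.]
 [493.  54.  18.]
 [488.  47.  17.]
 [483.  35.  20.]
 [479.  29.  17.]
 [474.  20.  18.]
 [485.  13.  18.]]
```

View pics/both1.png

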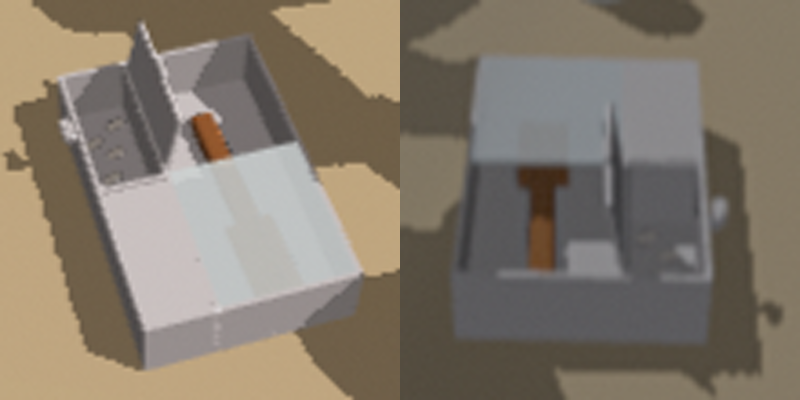

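The crop confirms it. The comb in the well is brown, with its handle in the opening and its head under the frosted roof. The lid stands about upright beside the well, with the catch knob on the +x side. Next I'll work in the organiser frame.

```bash
cat >> h.py <<'E'
yaw=np.radians(-12.75); O=np.array([502.7,80.7,0]); Ro=np.array([[np.cos(yaw),-np.sin(yaw),0],[np.sin(yaw),np.cos(yaw),0],[0,0,1]])
def org(W): return (W-O)@Ro
def wld(p): return Ro@np.array(p,float)+O
E
python3 - <<'E'
from h import *
for n,(a,b,c,d) in dict(scene=(215,165,325,275),side=(205,130,300,225)).items():
    z=np.load(n+'0.npz'); I,D=z['I'],z['D']; ok=(D>0)
    S=org(world(n,D))[b:d,a:c].reshape(-1,3); S=S[ok[b:d,a:c].ravel()]
    T=S[(abs(S[:,2]-60)<4)]
    R=T[(T[:,1]>10)&(T[:,1]<120)]; print(n,'roof x',np.percentile(R[:,0],[.5,2,98,99.5]).round(1),'z',np.median(R[:,2]))
    R=T[(T[:,0]>-50)&(T[:,0]<100)]; print('y',np.percentile(R[:,1],[.2,1,99,99.8]).round(1))
    R=T[(T[:,0]>-50)&(T[:,0]<50)&(T[:,1]>-60)]; print('roof edge',np.percentile(R[:,1],[.5,2]).round(1))
    H=S[(S[:,2]>68)&(S[:,2]<140)]; 
    for lo in range(65,125,10):
        h=H[(H[:,2]>lo)&(H[:,2]<lo+10)]; 
        if len(h): print('lid z',lo,len(h),np.percentile(h[:,0],[5,50,95]).round(1),np.percentile(h[:,1],[2,98]).round(1))
    hsv=cv2.cvtColor(I,cv2.COLOR_RGB2HSV)[b:d,a:c].reshape(-1,3)[ok[b:d,a:c].ravel()]
    m=(hsv[:,1]>140)&(hsv[:,0]<15)&(S[:,2]<45)&(S[:,2]>8); C=S[m]
    for lo in range(-110,40,15):
        h=C[(C[:,1]>lo)&(C[:,1]<lo+15)]
        if len(h): print('comb y',lo,len(h),np.percentile(h[:,0],[5,50,95]).round(1),h[:,1].min().round(1),np.median(h[:,2]).round(1))
E
```

```text
scene roof x [-62.  -58.9 108.8 111. ] z 60.4250396458516
y [-127.6 -125.4  130.7  131.8]
roof edge [-2.9 -0.5]
lid z 65 46 [ 49.6  51.2 120.6] [-112.    -7.7]
lid z 75 40 [47.7 49.  50.2] [-113.6   -6.7]
lid z 85 47 [45.6 47.2 48.6] [-114.2   -6.6]
lid z 95 50 [43.8 45.3 46.6] [-115.9   -7.8]
lid z 105 52 [39.6 43.1 44.6] [-115.3   -8.3]
lid z 115 44 [38.3 40.8 42.9] [-113.2  -11.3]
comb y -95 2 [-6.6 -2.6  1.4] -83.7 20.5
comb y -80 23 [-10.1  -2.7   5. ] -80.0 21.1
comb y -65 24 [-11.5  -3.3   4.5] -65.0 21.6
comb y -50 27 [-12.5  -2.6   3.7] -50.0 20.8
comb y -35 1 [-0.9 -0.9 -0.9] -33.5 22.7
side roof x [-64.8 -62.  104.6 107. ] z 58.03200922320974
y [-131.  -129.7  126.6  128.8]
roof edge [-7.3 -4.8]
lid z 65 23 [ 44.9  47.3 116.9] [-121.5  -17.2]
lid z 75 12 [44.4 47.1 47.2] [-123.   -21.6]
lid z 85 31 [41.3 43.8 44.1] [-121.9  -14. ]
lid z 95 3 [38.5 41.  41.1] [-121.5 -119.8]
lid z 105 42 [37.1 40.3 40.8] [-121.5  -14.3]
lid z 115 19 [34.6 37.4 37.9] [-113.   -20.8]
comb y -80 10 [-14.4  -8.4  -2.3] -71.7 18.8
comb y -65 14 [-14.8  -8.8  -2.6] -61.7 19.1
comb y -50 17 [-15.7  -9.6  -3.3] -49.9 19.4
comb y -35 14 [-14.4  -8.7  -3.9] -33.8 18.7
comb y -20 10 [-13.9  -9.1  -4.5] -19.3 18.9
comb y -5 12 [-14.7 -11.3  -6.6] -4.6 19.5
comb y 10 12 [-18.4 -10.5  -4.1] 11.5 19.9
comb y 25 19 [-25.5 -13.    3.2] 25.2 13.8
```

servo_tool --series '[{"tx": -0.1, "ty": -0.1, "wz": 0.05}, {"tx": -0.2, "ty": -0.2, "wz": 0.1}, {"tx": -0.3, "ty": -0.3, "wz": 0.15}, {"tx": -0.4, "ty": -0.4, "wz": 0.2}, {"tx": -0.5, "ty": -0.5, "wz": 0.25}, {"tx": -0.6, "ty": -0.6, "wz": 0.3}, {"tx": -0.7, "ty": -0.7, "wz": 0.35}, {"tx": -0.8, "ty": -0.8, "wz": 0.4}, {"tx": -0.9, "ty": -0.9, "wz": 0.45}, {"tx": -1, "ty": -1, "wz": 0.5}]' --grip 1 --grip_force 20

```text
invalid input at $.series[0]: expected keys tx, ty, tz, wx, wy, wz
```

```bash
sed -i 's/502.7,80.7,0/498.8,81.6,0/' h.py; python3 - <<'E'
import cell; print([ (k,getattr(cell,k)) for k in dir(cell) if 'hold' in k.lower() or k.isupper()], get_obs() if 0 else '', [k for k in dir(cell) if k[0]!='_'], [k for k in cell.get_obs()])
E
```

```text
[('hold_point_z', 18.8)]  ['MotionError', 'calibration', 'get_obs', 'hold_point_z', 'job_done', 'read_camera'] ['t', 'qpos', 'qvel', 'effort', 'tool_pos', 'eef_rot', 'force', 'wrist_torque', 'grip_force', 'finger_gap']
```

servo_tool --series '[{"tx": -0.1, "ty": -0.1, "tz": 0, "wx": 0, "wy": 0, "wz": 0.05}, {"tx": -0.2, "ty": -0.2, "tz": 0, "wx": 0, "wy": 0, "wz": 0.1}, {"tx": -0.3, "ty": -0.3, "tz": 0, "wx": 0, "wy": 0, "wz": 0.15}, {"tx": -0.4, "ty": -0.4, "tz": 0, "wx": 0, "wy": 0, "wz": 0.2}, {"tx": -0.5, "ty": -0.5, "tz": 0, "wx": 0, "wy": 0, "wz": 0.25}, {"tx": -0.6, "ty": -0.6, "tz": 0, "wx": 0, "wy": 0, "wz": 0.3}, {"tx": -0.7, "ty": -0.7, "tz": 0, "wx": 0, "wy": 0, "wz": 0.35}, {"tx": -0.8, "ty": -0.8, "tz": 0, "wx": 0, "wy": 0, "wz": 0.4}, {"tx": -0.9, "ty": -0.9, "tz": 0, "wx": 0, "wy": 0, "wz": 0.45}, {"tx": -1, "ty": -1, "tz": 0, "wx": 0, "wy": 0, "wz": 0.5}]' --grip 1 --grip_force 20

```text
t: 0.93
tool_pos: [212.8, 489.6, 213.7]
eef_rot: [[-0.532, 0.847, -0.0], [0.847, 0.532, -0.001], [-0.0, -0.0, -1.0]]
force: [0.5, 0.6, -0.5]
finger_gap: 27.2
grip_force: 0.0
```

servo_tool --series '[{"tx": -0.1, "ty": 0, "tz": 0, "wx": 0, "wy": 0, "wz": 0.05}, {"tx": -0.2, "ty": 0, "tz": 0, "wx": 0, "wy": 0, "wz": 0.1}, {"tx": -0.3, "ty": 0, "tz": 0, "wx": 0, "wy": 0, "wz": 0.15}, {"tx": -0.4, "ty": 0, "tz": 0, "wx": 0, "wy": 0, "wz": 0.2}, {"tx": -0.5, "ty": 0, "tz": 0, "wx": 0, "wy": 0, "wz": 0.25}, {"tx": -0.6, "ty": 0, "tz": 0, "wx": 0, "wy": 0, "wz": 0.3}, {"tx": -0.7, "ty": 0, "tz": 0, "wx": 0, "wy": 0, "wz": 0.35}, {"tx": -0.8, "ty": 0, "tz": 0, "wx": 0, "wy": 0, "wz": 0.4}, {"tx": -0.9, "ty": 0, "tz": 0, "wx": 0, "wy": 0, "wz": 0.45}, {"tx": -1, "ty": 0, "tz": 0, "wx": 0, "wy": 0, "wz": 0.5}]'

```text
t: 1.77
tool_pos: [266.2, 405.3, 213.7]
eef_rot: [[0.223, 0.975, -0.0], [0.975, -0.223, -0.0], [-0.0, -0.0, -1.0]]
force: [-0.4, 0.0, -0.2]
finger_gap: 0.7
grip_force: 0.0
```

servo_tool --series '[{"tx": -0.1, "ty": 0.1, "tz": 0, "wx": 0, "wy": 0, "wz": 0}, {"tx": -0.2, "ty": 0.2, "tz": 0, "wx": 0, "wy": 0, "wz": 0}, {"tx": -0.3, "ty": 0.3, "tz": 0, "wx": 0, "wy": 0, "wz": 0}, {"tx": -0.4, "ty": 0.4, "tz": 0, "wx": 0, "wy": 0, "wz": 0}, {"tx": -0.5, "ty": 0.5, "tz": 0, "wx": 0, "wy": 0, "wz": 0}, {"tx": -0.6, "ty": 0.6, "tz": 0, "wx": 0, "wy": 0, "wz": 0}, {"tx": -0.7, "ty": 0.7, "tz": 0, "wx": 0, "wy": 0, "wz": 0}, {"tx": -0.8, "ty": 0.8, "tz": 0, "wx": 0, "wy": 0, "wz": 0}, {"tx": -0.9, "ty": 0.9, "tz": 0, "wx": 0, "wy": 0, "wz": 0}, {"tx": -1, "ty": 1, "tz": 0, "wx": 0, "wy": 0, "wz": 0}]'

```text
t: 2.6
tool_pos: [341.8, 285.7, 213.8]
eef_rot: [[0.219, 0.976, -0.0], [0.976, -0.219, -0.0], [-0.0, -0.0, -1.0]]
force: [-0.6, 0.4, 0.1]
finger_gap: 0.9
grip_force: 0.0
```

servo_tool --series '[{"tx": -0.1, "ty": 0.1, "tz": 0, "wx": 0, "wy": 0, "wz": 0}, {"tx": -0.2, "ty": 0.2, "tz": 0, "wx": 0, "wy": 0, "wz": 0}, {"tx": -0.3, "ty": 0.3, "tz": 0, "wx": 0, "wy": 0, "wz": 0}, {"tx": -0.4, "ty": 0.4, "tz": 0, "wx": 0, "wy": 0, "wz": 0}, {"tx": -0.5, "ty": 0.5, "tz": 0, "wx": 0, "wy": 0, "wz": 0}, {"tx": -0.6, "ty": 0.6, "tz": 0, "wx": 0, "wy": 0, "wz": 0}, {"tx": -0.7, "ty": 0.7, "tz": 0, "wx": 0, "wy": 0, "wz": 0}, {"tx": -0.8, "ty": 0.8, "tz": 0, "wx": 0, "wy": 0, "wz": 0}, {"tx": -0.9, "ty": 0.9, "tz": 0, "wx": 0, "wy": 0, "wz": 0}, {"tx": -1, "ty": 1, "tz": 0, "wx": 0, "wy": 0, "wz": 0}]'

```text
t: 3.43
tool_pos: [417.5, 166.3, 213.8]
eef_rot: [[0.219, 0.976, -0.0], [0.976, -0.219, -0.0], [-0.0, -0.0, -1.0]]
force: [0.1, -0.1, 1.4]
finger_gap: 0.5
grip_force: 0.0
```

servo_tool --series '[{"tx": -0.1, "ty": 0.1, "tz": 0, "wx": 0, "wy": 0, "wz": 0}, {"tx": -0.2, "ty": 0.2, "tz": 0, "wx": 0, "wy": 0, "wz": 0}, {"tx": -0.3, "ty": 0.3, "tz": 0, "wx": 0, "wy": 0, "wz": 0}, {"tx": -0.45, "ty": 0.4, "tz": 0, "wx": 0, "wy": 0, "wz": 0}, {"tx": -0.6, "ty": 0.5, "tz": 0, "wx": 0, "wy": 0, "wz": 0}, {"tx": -0.75, "ty": 0.6, "tz": 0, "wx": 0, "wy": 0, "wz": 0}, {"tx": -0.85, "ty": 0.7, "tz": 0, "wx": 0, "wy": 0, "wz": 0}, {"tx": -0.95, "ty": 0.75, "tz": 0, "wx": 0, "wy": 0, "wz": 0}, {"tx": -1, "ty": 0.8, "tz": 0, "wx": 0, "wy": 0, "wz": 0}, {"tx": -1, "ty": 0.8, "tz": 0, "wx": 0, "wy": 0, "wz": 0}]'

```text
t: 4.27
tool_pos: [473.9, 51.0, 213.8]
eef_rot: [[0.22, 0.976, -0.0], [0.976, -0.22, -0.0], [-0.0, 0.0, -1.0]]
force: [0.6, 0.6, -0.5]
finger_gap: 0.4
grip_force: 0.0
```

```bash
python3 - <<'E'
from h import *
o=get_obs(); I,D=read_camera('wrist'); np.savez('w0.npz',I=I,D=D)
J=cv2.resize(I[...,::-1],(768,576),interpolation=cv2.INTER_CUBIC)
for p in [(-59,-129,60),(115,-129,60),(-59,129,60),(115,129,60),(-55,-125,60),(55,-125,60),(55,-5,60),(-55,-5,60)]:
    u,v=proj('wrist',wld(p),o); print(p,round(u*1.5),round(v*1.5)); cv2.circle(J,(int(u*1.5),int(v*1.5)),4,(0,0,255),1)
cv2.imwrite('pics/w0.png',J); print(o['tool_pos'],o['t'])
S=org(world('wrist',D,o))[D>0]; hsv=cv2.cvtColor(I,cv2.COLOR_RGB2HSV)[D>0]
C=S[(hsv[:,1]>140)&(hsv[:,0]<15)&(S[:,2]>8)&(S[:,2]<30)]
for lo in range(-110,0,15):
    h=C[(C[:,1]>lo)&(C[:,1]<lo+15)]
    if len(h): print('comb',lo,len(h),np.percentile(h[:,0],[3,50,97]).round(1),h[:,1].min().round(1),np.median(h[:,2]).round(1))
E
```

```text
(-59, -129, 60) 343 370
(115, -129, 60) 549 371
(-59, 129, 60) 333 30
(115, 129, 60) 583 30
(-55, -125, 60) 348 366
(55, -125, 60) 478 366
(55, -5, 60) 486 223
(-55, -5, 60) 344 223
[473.94553707  51.02617212 213.82773713] 4.2667
comb -95 3 [ 6.5  9.  10.3] -83.7 19.8
comb -80 6 [10.1 10.2 10.4] -79.3 20.1
comb -65 3 [ 9.9  9.9 10. ] -64.7 19.5
comb -35 9 [-6.2  3.9  8. ] -24.0 20.5
comb -20 26 [-7.9  3.8  7.9] -19.0 20.0
```

View pics/w0.png

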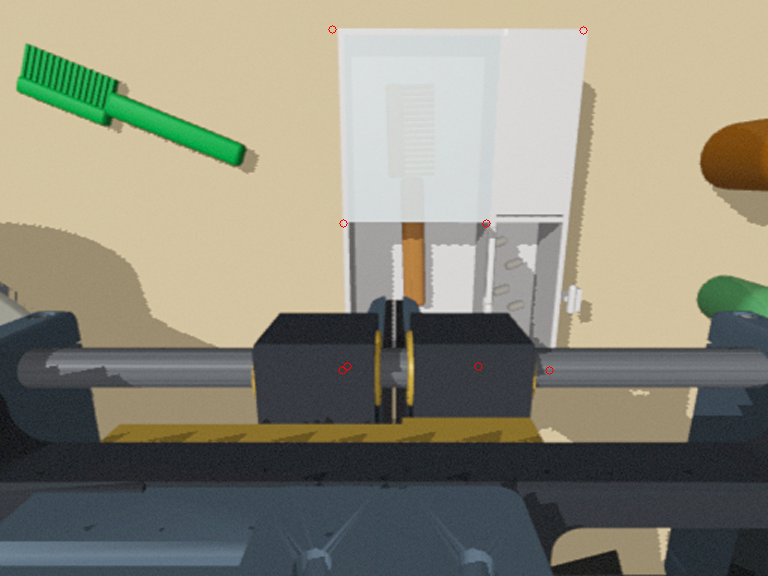

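The wrist view shows the organiser's far corners at (340,29) and (587,29), within about 4 mm of where I predicted. The comb handle is at (413,265), and the lid is near upright at x≈490. I'll go down beside the lid.

servo_tool --series '[{"tx": -0.1, "ty": 0.1, "tz": 0.1, "wx": 0, "wy": 0, "wz": 0}, {"tx": -0.2, "ty": 0.2, "tz": 0.2, "wx": 0, "wy": 0, "wz": 0}, {"tx": -0.3, "ty": 0.3, "tz": 0.3, "wx": 0, "wy": 0, "wz": 0}, {"tx": -0.3, "ty": 0.3, "tz": 0.45, "wx": 0, "wy": 0, "wz": 0}, {"tx": -0.3, "ty": 0.3, "tz": 0.6, "wx": 0, "wy": 0, "wz": 0}, {"tx": -0.3, "ty": 0.3, "tz": 0.75, "wx": 0, "wy": 0, "wz": 0}, {"tx": -0.3, "ty": 0.3, "tz": 0.87, "wx": 0, "wy": 0, "wz": 0}, {"tx": -0.3, "ty": 0.3, "tz": 0.95, "wx": 0, "wy": 0, "wz": 0}, {"tx": -0.3, "ty": 0.3, "tz": 1, "wx": 0, "wy": 0, "wz": 0}, {"tx": -0.3, "ty": 0.3, "tz": 1, "wx": 0, "wy": 0, "wz": 0}]'

```text
t: 5.15
tool_pos: [495.9, 15.7, 112.7]
eef_rot: [[0.219, 0.976, -0.002], [0.976, -0.219, 0.0], [-0.0, -0.002, -1.0]]
force: [-1.5, 0.6, -0.8]
finger_gap: 0.3
grip_force: 0.0
```

servo_tool --series '[{"tx": 0, "ty": 0.05, "tz": 0.1, "wx": 0, "wy": 0, "wz": 0}, {"tx": 0, "ty": 0.12, "tz": 0.14, "wx": 0, "wy": 0, "wz": 0}, {"tx": 0, "ty": 0.18, "tz": 0.14, "wx": 0, "wy": 0, "wz": 0}, {"tx": 0, "ty": 0.23, "tz": 0.13, "wx": 0, "wy": 0, "wz": 0}, {"tx": 0, "ty": 0.27, "tz": 0.11, "wx": 0, "wy": 0, "wz": 0}, {"tx": 0, "ty": 0.33, "tz": 0.1, "wx": 0, "wy": 0, "wz": 0}, {"tx": 0, "ty": 0.39, "tz": 0.1, "wx": 0, "wy": 0, "wz": 0}, {"tx": 0, "ty": 0.46, "tz": 0.12, "wx": 0, "wy": 0, "wz": 0}, {"tx": 0, "ty": 0.52, "tz": 0.14, "wx": 0, "wy": 0, "wz": 0}, {"tx": 0, "ty": 0.58, "tz": 0.18, "wx": 0, "wy": 0, "wz": 0}]'

```text
t: 5.98
tool_pos: [553.8, 3.1, 96.0]
eef_rot: [[0.219, 0.976, 0.001], [0.976, -0.219, -0.0], [0.0, 0.001, -1.0]]
force: [-0.3, 0.3, 0.0]
finger_gap: 0.2
grip_force: 0.3
```

servo_tool --series '[{"tx": 0, "ty": 0.05, "tz": 0.04, "wx": 0, "wy": 0, "wz": 0}, {"tx": 0, "ty": 0.09, "tz": 0.09, "wx": 0, "wy": 0, "wz": 0}, {"tx": 0, "ty": 0.125, "tz": 0.14, "wx": 0, "wy": 0, "wz": 0}, {"tx": 0, "ty": 0.14, "tz": 0.175, "wx": 0, "wy": 0, "wz": 0}, {"tx": 0, "ty": 0.155, "tz": 0.2, "wx": 0, "wy": 0, "wz": 0}, {"tx": 0, "ty": 0.165, "tz": 0.22, "wx": 0, "wy": 0, "wz": 0}, {"tx": 0, "ty": 0.17, "tz": 0.235, "wx": 0, "wy": 0, "wz": 0}, {"tx": 0, "ty": 0.17, "tz": 0.245, "wx": 0, "wy": 0, "wz": 0}, {"tx": 0, "ty": 0.17, "tz": 0.25, "wx": 0, "wy": 0, "wz": 0}, {"tx": 0, "ty": 0.17, "tz": 0.25, "wx": 0, "wy": 0, "wz": 0}]'

```text
t: 6.82
tool_pos: [569.4, -0.4, 71.0]
eef_rot: [[0.219, 0.976, 0.0], [0.976, -0.219, -0.0], [0.0, 0.0, -1.0]]
force: [0.3, 0.4, 0.2]
finger_gap: 0.8
grip_force: 0.0
```

```bash
python3 - <<'E'
from h import *
I,D=read_camera('side'); S=org(world('side',D))
cv2.imwrite('pics/side2.png',cv2.resize(I[110:240,195:325,::-1],(560,560),interpolation=cv2.INTER_CUBIC)); o=get_obs(); print(o['force'],org(o['tool_pos']),o['t'])
E
```

```text
[-0.41804647 -0.95529072  0.86338736] [ 86.93900734 -64.38983042  71.00189465] 6.8667
```

View pics/side2.png

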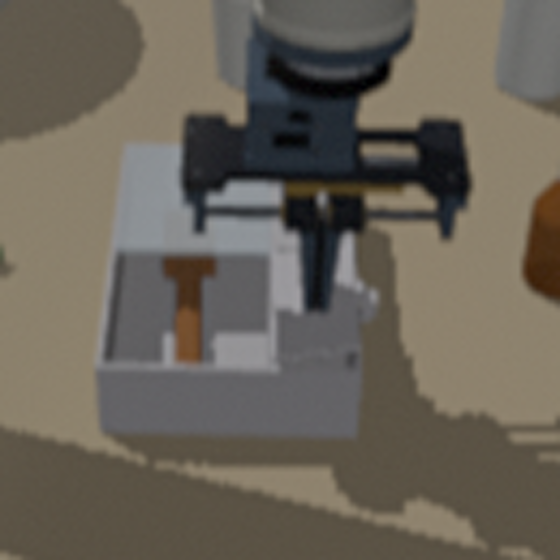

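The lid has swung over under the fingertip, which is at about (318,308), and it's nearly level. Now I'll press it down gently.

servo_tool --series '[{"tx": 0, "ty": 0.01, "tz": 0.01, "wx": 0, "wy": 0, "wz": 0}, {"tx": 0, "ty": 0.01, "tz": 0.02, "wx": 0, "wy": 0, "wz": 0}, {"tx": 0, "ty": 0.01, "tz": 0.03, "wx": 0, "wy": 0, "wz": 0}, {"tx": 0, "ty": 0.01, "tz": 0.04, "wx": 0, "wy": 0, "wz": 0}, {"tx": 0, "ty": 0.01, "tz": 0.05, "wx": 0, "wy": 0, "wz": 0}, {"tx": 0, "ty": 0.01, "tz": 0.055, "wx": 0, "wy": 0, "wz": 0}, {"tx": 0, "ty": 0.01, "tz": 0.06, "wx": 0, "wy": 0, "wz": 0}, {"tx": 0, "ty": 0.01, "tz": 0.065, "wx": 0, "wy": 0, "wz": 0}, {"tx": 0, "ty": 0.01, "tz": 0.07, "wx": 0, "wy": 0, "wz": 0}, {"tx": 0, "ty": 0.01, "tz": 0.07, "wx": 0, "wy": 0, "wz": 0}]'

```text
t: 7.7
tool_pos: [570.1, -0.6, 64.1]
eef_rot: [[0.219, 0.976, -0.001], [0.976, -0.219, 0.0], [-0.0, -0.001, -1.0]]
force: [-3.8, -0.5, 8.2]
finger_gap: 0.5
grip_force: 4.1
```

servo_tool --series '[{"tx": 0, "ty": 0, "tz": 0.002, "wx": 0, "wy": 0, "wz": 0}, {"tx": 0, "ty": 0, "tz": 0.004, "wx": 0, "wy": 0, "wz": 0}, {"tx": 0, "ty": 0, "tz": 0.006, "wx": 0, "wy": 0, "wz": 0}, {"tx": 0, "ty": 0, "tz": 0.008, "wx": 0, "wy": 0, "wz": 0}, {"tx": 0, "ty": 0, "tz": 0.01, "wx": 0, "wy": 0, "wz": 0}, {"tx": 0, "ty": 0, "tz": 0.012, "wx": 0, "wy": 0, "wz": 0}, {"tx": 0, "ty": 0, "tz": 0.014, "wx": 0, "wy": 0, "wz": 0}, {"tx": 0, "ty": 0, "tz": 0.016, "wx": 0, "wy": 0, "wz": 0}, {"tx": 0, "ty": 0, "tz": 0.018, "wx": 0, "wy": 0, "wz": 0}, {"tx": 0, "ty": 0, "tz": 0.02, "wx": 0, "wy": 0, "wz": 0}]'

```text
t: 8.53
tool_pos: [570.2, -0.6, 63.6]
eef_rot: [[0.219, 0.976, 0.001], [0.976, -0.219, -0.0], [0.0, 0.001, -1.0]]
force: [-12.3, 0.3, 41.2]
finger_gap: 0.5
grip_force: 20.7
```

servo_tool --series '[{"tx": 0, "ty": 0, "tz": -0.1, "wx": 0, "wy": 0, "wz": 0}, {"tx": 0, "ty": 0, "tz": -0.2, "wx": 0, "wy": 0, "wz": 0}, {"tx": 0, "ty": -0.05, "tz": -0.35, "wx": 0, "wy": 0, "wz": 0}, {"tx": 0.05, "ty": -0.15, "tz": -0.5, "wx": 0, "wy": 0, "wz": 0}, {"tx": 0.1, "ty": -0.3, "tz": -0.6, "wx": 0, "wy": 0, "wz": 0}, {"tx": 0.15, "ty": -0.45, "tz": -0.7, "wx": 0, "wy": 0, "wz": 0}, {"tx": 0.2, "ty": -0.6, "tz": -0.7, "wx": 0, "wy": 0, "wz": 0}, {"tx": 0.25, "ty": -0.75, "tz": -0.7, "wx": 0, "wy": 0, "wz": 0}, {"tx": 0.3, "ty": -0.88, "tz": -0.7, "wx": 0, "wy": 0, "wz": 0}, {"tx": 0.3, "ty": -0.88, "tz": -0.7, "wx": 0, "wy": 0, "wz": 0}]' --grip -0.1

```text
t: 9.37
tool_pos: [488.7, 48.9, 132.1]
eef_rot: [[0.218, 0.976, -0.002], [0.976, -0.218, 0.0], [-0.0, -0.002, -1.0]]
force: [-0.0, -0.3, 0.1]
finger_gap: 50.3
grip_force: 0.0
```

```bash
python3 - <<'E'
from h import *
o=get_obs(); print(org(o['tool_pos']),o['t'],o['finger_gap'])
I,D=read_camera('wrist')
a=cv2.resize(I[...,::-1],(400,300)); I2,D2=read_camera('scene'); b=cv2.resize(I2[160:280,205:365,::-1],(400,300),interpolation=cv2.INTER_CUBIC)
cv2.imwrite('pics/c3.png',np.hstack([a,b]))
for n,i,d in (('wrist',I,D),('scene',I2,D2)):
    S=org(world(n,d,o))[d>0]; hsv=cv2.cvtColor(i,cv2.COLOR_RGB2HSV)[d>0]
    L=S[(S[:,0]>64)&(S[:,0]<108)&(S[:,1]>-115)&(S[:,1]<-15)&(S[:,2]<110)]; 
    if len(L): print(n,'lid',[(lo,L[(L[:,0]>lo)&(L[:,0]<lo+10)][:,2].round(1).tolist()[:400:80]) for lo in (65,80,95)])
    C=S[(hsv[:,1]>140)&(hsv[:,0]<15)&(S[:,2]>8)&(S[:,2]<30)&(abs(S[:,0])<40)]
    for lo in range(-110,0,15):
        h=C[(C[:,1]>lo)&(C[:,1]<lo+15)]
        if len(h): print('comb',lo,len(h),np.percentile(h[:,0],[3,50,97]).round(1),h[:,1].min().round(1),np.median(h[:,2]).round(1))
E
```

```text
[ -2.613606   -34.0803806  132.08993797] 9.3667 50.2978094460149
wrist lid [(65, [62.7, 64.7, 63.8, 63.1, 64.0]), (80, [5.0, 63.3, 63.6, 63.2, 63.0]), (95, [4.6, 61.8, 62.8, 63.3, 62.7])]
comb -95 1 [8.8 8.8 8.8] -82.1 20.0
comb -80 5 [ 9.6 10.8 10.9] -77.7 19.5
comb -65 1 [9.5 9.5 9.5] -50.9 18.9
comb -50 7 [9.3 9.3 9.3] -41.9 19.4
comb -35 12 [-2.9  4.9  9.2] -33.4 20.0
comb -20 19 [-7.9 -2.3  7.4] -19.6 20.1
scene lid [(65, [63.9, 63.6]), (80, [65.2, 64.5]), (95, [65.5, 62.3])]
comb -95 3 [-5.6  3.7  6.2] -82.2 21.0
comb -80 24 [-5.9  1.8  8.6] -79.3 20.7
comb -65 22 [-7.   1.9  7.8] -63.9 20.5
comb -50 24 [-8.4  1.1  8.4] -49.3 20.9
```

View pics/c3.png

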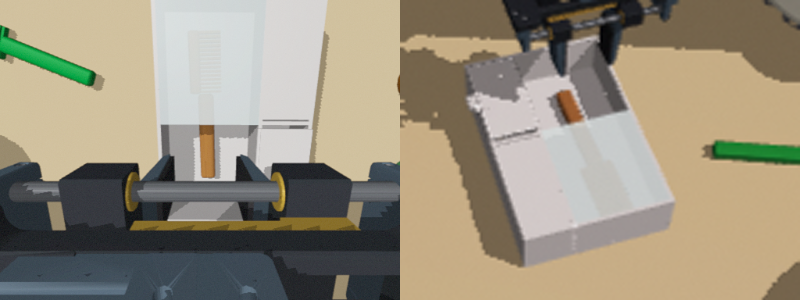

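The lid measures z≈63–64 across its width, so it's shut. The comb handle is at x≈+1 in the organiser frame and ends at y≈-83. I'll descend to grasp it.

servo_tool --series '[{"tx": 0, "ty": 0.03, "tz": 0.15, "wx": 0, "wy": 0, "wz": 0}, {"tx": 0, "ty": 0.03, "tz": 0.3, "wx": 0, "wy": 0, "wz": 0}, {"tx": 0, "ty": 0.03, "tz": 0.45, "wx": 0, "wy": 0, "wz": 0}, {"tx": 0, "ty": 0.03, "tz": 0.6, "wx": 0, "wy": 0, "wz": 0}, {"tx": 0, "ty": 0.03, "tz": 0.7, "wx": 0, "wy": 0, "wz": 0}, {"tx": 0, "ty": 0.03, "tz": 0.8, "wx": 0, "wy": 0, "wz": 0}, {"tx": 0, "ty": 0.03, "tz": 0.9, "wx": 0, "wy": 0, "wz": 0}, {"tx": 0, "ty": 0.03, "tz": 0.95, "wx": 0, "wy": 0, "wz": 0}, {"tx": 0, "ty": 0.03, "tz": 1, "wx": 0, "wy": 0, "wz": 0}, {"tx": 0, "ty": 0.03, "tz": 1, "wx": 0, "wy": 0, "wz": 0}]'

```text
t: 10.3
tool_pos: [493.9, 47.2, 31.2]
eef_rot: [[0.219, 0.976, -0.001], [0.976, -0.219, 0.0], [-0.0, -0.001, -1.0]]
force: [-1.0, -0.1, -0.8]
finger_gap: 49.8
grip_force: 0.0
```

servo_tool --series '[{"tx": 0, "ty": 0, "tz": 0.04, "wx": 0, "wy": 0, "wz": 0}, {"tx": 0, "ty": 0, "tz": 0.08, "wx": 0, "wy": 0, "wz": 0}, {"tx": 0, "ty": 0, "tz": 0.12, "wx": 0, "wy": 0, "wz": 0}, {"tx": 0, "ty": 0, "tz": 0.16, "wx": 0, "wy": 0, "wz": 0}, {"tx": 0, "ty": 0, "tz": 0.19, "wx": 0, "wy": 0, "wz": 0}, {"tx": 0, "ty": 0, "tz": 0.21, "wx": 0, "wy": 0, "wz": 0}, {"tx": 0, "ty": 0, "tz": 0.22, "wx": 0, "wy": 0, "wz": 0}, {"tx": 0, "ty": 0, "tz": 0.225, "wx": 0, "wy": 0, "wz": 0}, {"tx": 0, "ty": 0, "tz": 0.23, "wx": 0, "wy": 0, "wz": 0}, {"tx": 0, "ty": 0, "tz": 0.23, "wx": 0, "wy": 0, "wz": 0}]'

```text
t: 11.13
tool_pos: [494.1, 47.2, 9.0]
eef_rot: [[0.219, 0.976, 0.0], [0.976, -0.219, -0.0], [0.0, 0.0, -1.0]]
force: [-0.5, -0.7, 0.1]
finger_gap: 50.2
grip_force: 0.0
```

Closing with 30 N.

servo_tool --series '[{"tx": 0, "ty": 0, "tz": 0, "wx": 0, "wy": 0, "wz": 0}, {"tx": 0, "ty": 0, "tz": 0, "wx": 0, "wy": 0, "wz": 0}, {"tx": 0, "ty": 0, "tz": 0, "wx": 0, "wy": 0, "wz": 0}, {"tx": 0, "ty": 0, "tz": 0, "wx": 0, "wy": 0, "wz": 0}, {"tx": 0, "ty": 0, "tz": 0, "wx": 0, "wy": 0, "wz": 0}, {"tx": 0, "ty": 0, "tz": 0, "wx": 0, "wy": 0, "wz": 0}, {"tx": 0, "ty": 0, "tz": 0, "wx": 0, "wy": 0, "wz": 0}, {"tx": 0, "ty": 0, "tz": 0, "wx": 0, "wy": 0, "wz": 0}, {"tx": 0, "ty": 0, "tz": 0, "wx": 0, "wy": 0, "wz": 0}, {"tx": 0, "ty": 0, "tz": 0, "wx": 0, "wy": 0, "wz": 0}]' --grip 1 --grip_force 35

```text
t: 11.97
tool_pos: [494.0, 47.2, 8.9]
eef_rot: [[0.219, 0.976, -0.0], [0.976, -0.219, 0.0], [-0.0, -0.0, -1.0]]
force: [-0.0, -0.3, 3.3]
finger_gap: 19.4
grip_force: 35.0
```

```bash
python3 - <<'E'
import numpy as np
def chk(yt,zt,f):
    c,s=np.cos(np.radians(f)),np.sin(np.radians(f))
    P=lambda x,z:np.array([yt+x*c-z*s, zt-x*s-z*c])
    def inv(y,z): d=np.array([y-yt,z-zt]); return d@[c,-s], d@[-s,-c]
    out=[]
    for y,z in((-5,56),(-5,60)):
        x,t=inv(y,z)           # edge in tool coords
        comb=(-12 if x<65 else -8)-t if x<140 else 99   # >0 clear above comb top
        fing=x-16; out+= [comb,fing if t>-79 else 99, x-38 if t<-79 else 99]
    body=P(38,-79); head=P(140,4); ht=P(140,-8); tip=min(P(16,0)[1],P(-16,0)[1]); butt=P(-50,-4)
    u=P(-50,4)
    ux,ut=inv(-125,60); 
    return dict(edge=np.round(min(out[0],out[3])),fing=np.round(min(out[1],out[4])),body=(body.round()).tolist(),headbot=head.round().tolist(),tip=round(tip),butt=butt.round().tolist(),wall=(round(ut-4) if ux>-50 else 'past'))
y0,z0=-33.5,9
for yh,zh,f in [(107,9,4),(100,9,8),(92,9,12),(82,9,15),(70,9,18),(55,9,22),(40,9,26),(25,12,28),(5,18,28),(-15,28,28),(-25,45,28),(-25,80,28)]:
    c,s=np.cos(np.radians(f)),np.sin(np.radians(f))
    yt=yh-140*c+4*s; zt=zh+140*s+4*c
    print((yh,f),'TCP',round(yt,1),round(zt,1),chk(yt,zt,f))
E
```

```text
(107, 4) TCP -32.4 22.8 {'edge': np.float64(23.0), 'fing': np.float64(9.0), 'body': [11.0, 99.0], 'headbot': [107.0, 9.0], 'tip': 22, 'butt': [-82.0, 30.0], 'wall': 'past'}
(100, 8) TCP -38.1 32.4 {'edge': np.float64(16.0), 'fing': np.float64(13.0), 'body': [11.0, 105.0], 'headbot': [100.0, 9.0], 'tip': 30, 'butt': [-87.0, 43.0], 'wall': 'past'}
(92, 12) TCP -44.1 42.0 {'edge': np.float64(10.0), 'fing': np.float64(19.0), 'body': [9.0, 111.0], 'headbot': [92.0, 9.0], 'tip': 39, 'butt': [-92.0, 56.0], 'wall': 'past'}
(82, 15) TCP -52.2 49.1 {'edge': np.float64(7.0), 'fing': np.float64(27.0), 'body': [5.0, 116.0], 'headbot': [82.0, 9.0], 'tip': 45, 'butt': [-99.0, 66.0], 'wall': 'past'}
(70, 18) TCP -61.9 56.1 {'edge': np.float64(6.0), 'fing': np.float64(37.0), 'body': [-1.0, 119.0], 'headbot': [70.0, 9.0], 'tip': 51, 'butt': [-108.0, 75.0], 'wall': 'past'}
(55, 22) TCP -73.3 65.2 {'edge': np.float64(9.0), 'fing': np.float64(49.0), 'body': [-8.0, 124.0], 'headbot': [55.0, 9.0], 'tip': 59, 'butt': [-118.0, 88.0], 'wall': 20}
(40, 26) TCP -84.1 74.0 {'edge': np.float64(11.0), 'fing': np.f
[... 285 characters left out ...]
, 28) TCP -116.7 87.3 {'edge': np.float64(17.0), 'fing': np.float64(95.0), 'body': [-46.0, 139.0], 'headbot': [5.0, 18.0], 'tip': 80, 'butt': [-159.0, 114.0], 'wall': 24}
(-15, 28) TCP -136.7 97.3 {'edge': np.float64(17.0), 'fing': np.float64(118.0), 'body': [-66.0, 149.0], 'headbot': [-15.0, 28.0], 'tip': 90, 'butt': [-179.0, 124.0], 'wall': 23}
(-25, 28) TCP -146.7 114.3 {'edge': np.int64(99), 'fing': np.float64(135.0), 'body': [-76.0, 166.0], 'headbot': [-25.0, 45.0], 'tip': 107, 'butt': [-189.0, 141.0], 'wall': 34}
(-25, 28) TCP -146.7 149.3 {'edge': np.int64(99), 'fing': np.float64(151.0), 'body': [-76.0, 201.0], 'headbot': [-25.0, 80.0], 'tip': 142, 'butt': [-189.0, 176.0], 'wall': 65}
```

servo_tool --series '[{"tx": 0.005, "ty": 0, "tz": -0.07, "wx": 0, "wy": -0.022, "wz": 0}, {"tx": 0.01, "ty": 0, "tz": -0.14, "wx": 0, "wy": -0.044, "wz": 0}, {"tx": -0.02, "ty": 0, "tz": -0.19, "wx": 0, "wy": -0.066, "wz": 0}, {"tx": -0.05, "ty": 0, "tz": -0.235, "wx": 0, "wy": -0.089, "wz": 0}, {"tx": -0.08, "ty": 0, "tz": -0.285, "wx": 0, "wy": -0.111, "wz": 0}, {"tx": -0.11, "ty": 0, "tz": -0.33, "wx": 0, "wy": -0.133, "wz": 0}, {"tx": -0.15, "ty": 0, "tz": -0.37, "wx": 0, "wy": -0.15, "wz": 0}, {"tx": -0.19, "ty": 0, "tz": -0.4, "wx": 0, "wy": -0.167, "wz": 0}, {"tx": -0.19, "ty": 0, "tz": -0.4, "wx": 0, "wy": -0.167, "wz": 0}, {"tx": -0.19, "ty": 0, "tz": -0.4, "wx": 0, "wy": -0.167, "wz": 0}]'

```text
t: 12.8
tool_pos: [489.9, 29.0, 48.8]
eef_rot: [[0.211, 0.976, -0.057], [0.943, -0.219, -0.252], [-0.259, -0.0, -0.966]]
force: [-0.2, -0.2, -1.5]
finger_gap: 19.6
grip_force: 35.0
```

```bash
python3 - <<'E'
from h import *
o=get_obs(); print(org(o['tool_pos']).round(1),(Ro.T@o['eef_rot']).round(3).tolist(),o['finger_gap'])
I,D=read_camera('side'); cv2.imwrite('pics/side4.png',cv2.resize(I[110:230,195:315,::-1],(560,560),interpolation=cv2.INTER_CUBIC))
E
```

```text
[  2.9 -53.2  48.8] [[-0.002, 1.0, 0.001], [0.966, 0.002, -0.259], [-0.259, -0.0, -0.966]] 19.598790257391997
```

View pics/side4.png

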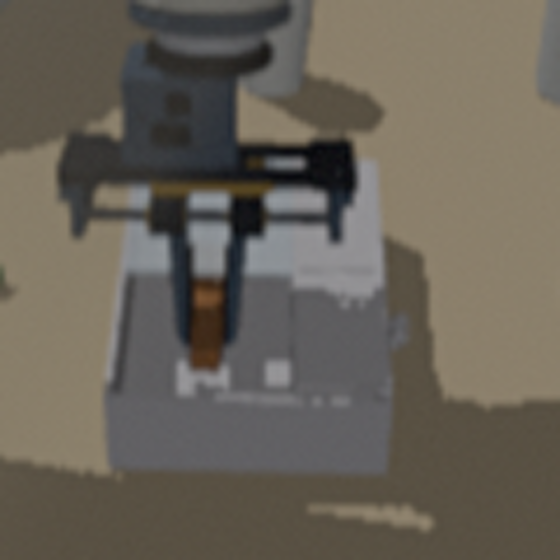

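The slant is clean and the force is near zero. The handle at (205,320) is rising between the fingers, and the lid is still shut. Now I'll draw it out diagonally.

servo_tool --series '[{"tx": -0.05, "ty": 0, "tz": -0.022, "wx": 0, "wy": -0.016, "wz": 0}, {"tx": -0.107, "ty": 0, "tz": -0.045, "wx": 0, "wy": -0.033, "wz": 0}, {"tx": -0.174, "ty": 0, "tz": -0.074, "wx": 0, "wy": -0.055, "wz": 0}, {"tx": -0.241, "ty": 0, "tz": -0.103, "wx": 0, "wy": -0.078, "wz": 0}, {"tx": -0.305, "ty": 0, "tz": -0.13, "wx": 0, "wy": -0.1, "wz": 0}, {"tx": -0.37, "ty": 0, "tz": -0.16, "wx": 0, "wy": -0.122, "wz": 0}, {"tx": -0.44, "ty": 0, "tz": -0.18, "wx": 0, "wy": -0.133, "wz": 0}, {"tx": -0.51, "ty": 0, "tz": -0.198, "wx": 0, "wy": -0.144, "wz": 0}, {"tx": -0.61, "ty": 0, "tz": -0.201, "wx": 0, "wy": -0.144, "wz": 0}, {"tx": -0.71, "ty": 0, "tz": -0.204, "wx": 0, "wy": -0.144, "wz": 0}]'

```text
t: 13.68
tool_pos: [475.8, -33.8, 87.2]
eef_rot: [[0.193, 0.976, -0.103], [0.862, -0.219, -0.458], [-0.469, -0.0, -0.883]]
force: [0.9, 0.4, -0.6]
finger_gap: 20.1
grip_force: 35.0
```

servo_tool --series '[{"tx": -0.11, "ty": 0, "tz": 0.005, "wx": 0, "wy": 0, "wz": 0}, {"tx": -0.22, "ty": 0, "tz": 0.005, "wx": 0, "wy": 0, "wz": 0}, {"tx": -0.32, "ty": 0, "tz": -0.05, "wx": 0, "wy": 0, "wz": 0}, {"tx": -0.42, "ty": 0, "tz": -0.115, "wx": 0, "wy": 0, "wz": 0}, {"tx": -0.49, "ty": 0, "tz": -0.24, "wx": 0, "wy": 0, "wz": 0}, {"tx": -0.56, "ty": 0, "tz": -0.38, "wx": 0, "wy": 0, "wz": 0}, {"tx": -0.63, "ty": 0, "tz": -0.52, "wx": 0, "wy": 0, "wz": 0}, {"tx": -0.7, "ty": 0, "tz": -0.65, "wx": 0, "wy": 0, "wz": 0}, {"tx": -0.76, "ty": 0, "tz": -0.76, "wx": 0, "wy": 0, "wz": 0}, {"tx": -0.8, "ty": 0, "tz": -0.82, "wx": 0, "wy": 0, "wz": 0}]'

```text
t: 14.52
tool_pos: [469.4, -64.6, 199.2]
eef_rot: [[0.195, 0.976, -0.101], [0.862, -0.219, -0.458], [-0.469, 0.002, -0.883]]
force: [0.7, 0.9, -0.5]
finger_gap: 19.3
grip_force: 35.0
```

servo_tool --series '[{"tx": -0.03, "ty": 0, "tz": -0.05, "wx": 0, "wy": 0, "wz": 0}, {"tx": -0.06, "ty": 0, "tz": -0.1, "wx": 0, "wy": 0, "wz": 0}, {"tx": -0.09, "ty": 0, "tz": -0.16, "wx": 0, "wy": 0, "wz": 0}, {"tx": -0.12, "ty": 0, "tz": -0.22, "wx": 0, "wy": 0, "wz": 0}, {"tx": -0.14, "ty": 0, "tz": -0.26, "wx": 0, "wy": 0, "wz": 0}, {"tx": -0.15, "ty": 0, "tz": -0.28, "wx": 0, "wy": 0, "wz": 0}, {"tx": -0.15, "ty": 0, "tz": -0.28, "wx": 0, "wy": 0, "wz": 0}, {"tx": -0.15, "ty": 0, "tz": -0.28, "wx": 0, "wy": 0, "wz": 0}, {"tx": -0.15, "ty": 0, "tz": -0.28, "wx": 0, "wy": 0, "wz": 0}, {"tx": -0.15, "ty": 0, "tz": -0.28, "wx": 0, "wy": 0, "wz": 0}]'

```text
t: 15.35
tool_pos: [468.8, -64.5, 228.5]
eef_rot: [[0.193, 0.976, -0.103], [0.862, -0.219, -0.458], [-0.469, -0.001, -0.883]]
force: [1.5, -0.6, -0.7]
finger_gap: 19.8
grip_force: 35.0
```

```bash
python3 - <<'E'
from h import *
o=get_obs(); print(org(o['tool_pos']).round(1),o['finger_gap'],o['grip_force'],o['force'])
R=o['eef_rot']; print('head',o['tool_pos']+R@[140,0,-2],'butt',o['tool_pos']+R@[-50,0,-4])
I,D=read_camera('scene'); I2,D2=read_camera('side')
cv2.imwrite('pics/c5.png',np.hstack([cv2.resize(I[80:320,150:470,::-1],(400,300)),cv2.resize(I2[70:310,120:440,::-1],(400,300))]))
S=org(world('scene',D))[D>0]; L=S[(S[:,0]>64)&(S[:,0]<108)&(S[:,1]>-115)&(S[:,1]<-15)&(S[:,2]<80)]; print('lid z',np.percentile(L[:,2],[5,50,95]))
for n,i,d in (('scene',I,D),('side',I2,D2)):
    W=world(n,d); h=cv2.cvtColor(i,cv2.COLOR_RGB2HSV); m=(h[...,1]>140)&(h[...,0]<15)&(d>0)&(np.linalg.norm(W[...,:2]-o['tool_pos'][:2],axis=-1)<170)&(W[...,2]>70)
    print(n,m.sum(),W[m].min(0),W[m].max(0))
E
```

```text
[   3.  -149.1  228.5] 19.77460514235031 34.99344885349274 [ 1.49017115 -0.6379163  -0.72812572]
head [496.03381512  57.03341522 164.51248109] butt [ 459.55409197 -105.75496299  255.46946937]
lid z [60.98896242 64.23000689 66.67951708]
scene 450 [462.82265736 -51.091186   168.09421327] [512.15027239  62.82612644 286.92827625]
side 7 [ 450.00459383 -108.56492547  252.66255349] [ 463.914361   -103.83659417  258.16802849]
```

View pics/c5.png

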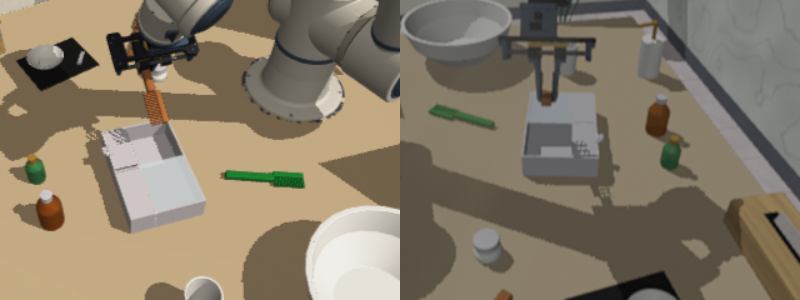

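The comb is held slanted in free air, with its head end at about z 165. The lid is shut at z≈64 and the other things haven't moved. Handing in.

```bash
python3 -c "
from cell import *
print(job_done())"
```

```text
the job is handed in; nothing more can be done
None
```

The lid is shut behind its catch. The comb is out of the well and held still in the gripper, with its lowest end about 165 mm above the counter (about 105 mm above the organiser's top). The job was handed in at about 15 s, but no verdict came back.

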